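# Press a round flask home in a sprung ring cradle and hold it down

## Robot

A 7-joint arm with a two-finger parallel gripper is mounted at the origin on a cart in front of the work surface, level with it; the furniture and walls round the work are solid. World frame = base frame: x ahead of the robot, y to its left, z up, the work surface at z = 0. Lengths are in m, angles in rad, forces in N, time in s.
With the tool pointing down it reaches from about 0.35 to 0.9 m from the base axis. Payload 7.2 kg.
Tool frame: the origin (TCP) lies on the mounting face of the last link; the fingertips stand 173 mm ahead of it and the grasp point (between the pads) lies ctrl.grip_depth ahead of it (ctrl.grip_depth is the distance from the TCP to the grasp point, in m); z points along the fingers, y is the line along which they close (so a half turn about z gives the same grasp; the last joint's range is limited). The gripper opens to 85 mm and grips with 20 to 120 N. Pads are 22 mm wide; open, the fingers measure 114 mm over their backs; the gripper's body (76 mm by 85 mm) begins 54 mm behind the grasp point. The pads swing forward as they close: fully open they stand 13 mm farther back than shut.
Start: joints at [-1.261, 0.411, -0.013, 1.596, 0.006, 1.134, -0.082], TCP at [0.231, 0.581, 0.405] pointing down, gripper open.
Joint ranges: [-2.95, 2.95], [-0.29, 1.99], [-1.47, 1.44], [0.14, 2.54], [-1.03, 4.17], [0.13, 1.85], [-2.86, 2.86]. Speed limits (rad/s): [2.39, 2.39, 3.01, 3.01, 3.14, 3.14, 3.14].

## Interface

Orientations are given as [roll, pitch, yaw] about the fixed x, y, z axes, in that order (R = Rz(yaw) Ry(pitch) Rx(roll)).
In Python, from bench import telemetry, vision, workorder, models, ctrl gives the robot as it stands.
- The arm moves only by the tool send_rows, never from a script. Its argument "motion" is a list of rows, each a list of 2 entries, a list of its own where there are three numbers: the shift along the tool's x, y, z in m, then the turn, a rotation vector about the tool's x, y, z in degrees. A call has exactly 8 rows; each row shifts and turns the commanded pose from where the row before left it, along the tool's axes as they then stand; what a row does not reach is not made up. A row lasts 1/12 s, in which the tool goes at most 41.7 mm and 7.16 degrees, less where a joint would pass 70% of its speed; a pose out of reach is approached as far as the arm can. A call is refused whole if a number of a shift passes 0.0417 or a number of a turn 7.16, either way. A call with a gripper value outside its range is refused whole. "fingers" is the finger opening in m, from 0 to 0.0854, set as the call begins (left out, the last holds). The fingers move at their own pace and stop on an object; "newtons" is the grip in N (left out, the last holds). Time passes only in rows, so rows that do not move let the fingers close, or fill a call up. It gives the time, the measured TCP pose, the force, the opening and the grip force at its end, in the units of the state.
- telemetry.get_state(): the state, without advancing time (a new reading comes with each control period).
- vision.get_image(name): name is "scene" or "top" or "wrist"; returns (picture, depth): 480x640x3 uint8, red, green, blue; 480x640 float32, m along the optical axis (not along the pixel's ray), 0 where there is no reading.
- vision.camera_info(name): a dict with "camera_matrix" (3x3 intrinsics, pixels), "extrinsics" (4x4, takes a point from camera to world coordinates); the wrist camera has in their place "hand_eye" (4x4, takes a point from camera to tool coordinates, whose origin is the TCP and whose axes are the flange's). Camera axes: x right, y down, z forward; pixel columns grow to the right and rows downward; lengths in m; the calibration is good to about 2 mm. A picture is of the moment at which its call begins: read the wrist's pose just before it. camera_info takes no time and is no camera call.
- workorder.sign_off(): hands the job in; it is judged then, once.
Trained networks look in the newest picture that a camera, given by its name, has taken for a name from the list of things; names that differ only in an ending like _2 or _b are one class to them, and where a whole thing is asked for, a point or a joint stands for the part that bears it (a point fixed in the world has none). Each returns a list of dicts, best first, with "score" (0 to 1); they miss things now and then, are a little off and sometimes report something else, mostly with a low value. They report only what shows in the picture. A call takes as long as a camera call. They do not tell look-alikes from the thing itself.
- models.regions_of(camera, label): "mask" (480x640 bool, what is visible of it) and "box" ([centre column, centre row, width, height] in pixels, round what is visible of it).
The state is a dict: "time_s": time; "joints": joint angles; "joint_velocities": joint speeds; "joint_torque": joint torques, N m; "tool_pos": TCP position; "eef_rot": TCP orientation; "force": force on the tool from outside, world axes, zero at the start; "wrist_torque": the same for the moment, N m; "opening": finger opening in m; "grasp_force": force on a finger pad.
Only numpy, scipy, OpenCV 4.12 (cv2) and the standard library are available. Lean on these libraries where they do the work, as an engineer would, in place of code of your own. Each camera call takes 0.05 s, during which the arm holds its last target. There are 200 camera calls.

## Task

Take the larger of the two stoppered round-bottom flasks out of its cork ring, stand it upright with its bulb in the steel ring of the sprung cradle, and gently press it down until the ring is fully home on its two posts, so that a colleague can fit the keeper. Keep it pressed fully down for three seconds, and finish still holding it down like that: do not let go and do not press on the ring itself. Leave the smaller flask and the two bottles behind where they stand.

Things in the scene. Friction and masses are not known exactly. Their poses are not given: they have to be found in the camera images.
- flask_neck (a point): Grip point on the larger flask's axis, midway up its neck; z runs up the neck. Loose clear glass flask, 120 mm tall, about 0.18 kg: bulb 64 mm across; straight bare neck 26 mm across from 61 to 101 mm above its lowest point; then a 30 mm lip and dark stopper up to 32 mm across. This point is 87 mm above the lowest point, 33 mm below the top. It stands upright in a cork ring.
- flask_bulb (a point): Centre of the larger flask's 64 mm bulb, 32 mm above its lowest point and 55 mm below flask_neck on the same axis. It is about 51 mm above the bench at the start.
- cork_ring: Cork ring, fixed to the bench, under the larger flask: 85 mm across, 25 mm high, with a 36 mm hole; origin at the centre of its underside. An equal ring carries the smaller flask; the two change places.
- small_flask_neck (a point): The smaller round-bottom flask, to be left alone: bulb 46 mm, neck 20 mm across, 92 mm tall with its stopper; this point lies on its axis 64 mm above its lowest point. It stands in the other cork ring.
- cradle: Sprung cradle, fixed to the bench. Aluminium base 90 x 150 mm, its top 12 mm above the bench; two upright steel posts, 42 mm high over the bench, stand 50 mm either side of the centre along the cradle's y axis and carry the ring between them. Origin on the bench under the ring's centre; z up.
- ring_top (a point): Centre of the cradle's steel ring, in its upper face; moves with it. Ring 72 mm across, 8 mm thick, hole 48 mm; upper face 75 mm above the bench when free, 50 mm when fully home. The 64 mm bulb rests on the hole's upper edge, its centre 21 mm above this point; the bulb stays well clear of the base.
- cradle_ring (a joint): Travel of the ring straight down on its springs, in m: 0 free (up), 0.025 fully home on the two posts. The springs push up with about 4 N at the top and 13 N when home (350 N/m); the ring itself weighs 1 N. It springs back when let go.
- white_bottle: White bottle with an orange cap, 66 mm across, 139 mm high, origin under its centre; a bystander.
- bottle: Amber bottle with a black cap, 52 mm across, 104 mm high, origin under its centre; a bystander.
Not all that is in view belongs to the job. What is shaped like the part that bears flask_neck but red is not meant.

How it is judged:
By the outcome, as a careful person would: the job done as asked, in the order asked, and still so for the second after the job is handed in, while the arm keeps its last pose, push and grip.
It also fails if it takes over 45 s, if anything falls off the work surface, if the arm or the gripper's body presses on something with over 40 N, if the wrist force passes 120 N, or if a joint passes its speed limit or range.

## Working session

There is one attempt and no reset: what is moved stays moved. The work goes in short steps, Python scripts to look and compute and a tool call to move; the robot and the scene stay as the last step left them, time stands still between calls to the robot, and variables do not carry over. Pictures are saved under pics/ and viewed, at most 10 in all, crops included, and the job is handed in when it is done.

Besides the shell and the picture viewer there is one more tool, called after ">>>" by a JSON object that holds its "name" and its "arguments", one argument or row to a line. send_rows: Moves the arm, as the interface text tells. Its arguments: {"type":"object","properties":{"motion":{"type":"array"},"fingers":{"type":"number"},"newtons":{"type":"number"}},"required":["motion"]}

```bash
mkdir -p pics; cat > h.py <<'E'
import numpy as np, cv2
from bench import telemetry, vision, workorder, models, ctrl
from scipy.spatial.transform import Rotation as R
def look(n,save=None):
    st=telemetry.get_state(); im,d=vision.get_image(n); ci=vision.camera_info(n)
    K=np.array(ci["camera_matrix"])
    if "extrinsics" in ci: T=np.array(ci["extrinsics"])
    else:
        W=np.eye(4); W[:3,:3]=R.from_euler('xyz',st["eef_rot"]).as_matrix(); W[:3,3]=st["tool_pos"]
        T=W@np.array(ci["hand_eye"])
    if save: cv2.imwrite(save,im[:,:,::-1])
    return im,d,K,T
def cloud(d,K,T,mask=None):
    m=(d>0) if mask is None else (d>0)&mask
    v,u=np.nonzero(m); z=d[v,u]
    P=np.stack([(u-K[0,2])/K[0,0]*z,(v-K[1,2])/K[1,1]*z,z],1)
    return P@T[:3,:3].T+T[:3,3],u,v
E
python3 - <<'E'
from h import *
print(telemetry.get_state(), ctrl.grip_depth)
for n in ["scene","top"]:
    im,d,K,T=look(n,f"pics/{n}0.png"); print(n,K.tolist(),T.round(3).tolist())
    for l in ["flask_neck","small_flask_neck","cradle","ring_top","cork_ring","white_bottle","bottle"]:
        for r in models.regions_of(n,l)[:3]:
            P,u,v=cloud(d,K,T,r["mask"])
            print(l,round(r["score"],2),np.round(r["box"]),len(P),*( [np.percentile(P,q,axis=0).round(3).tolist() for q in(3,50,97)] if len(P) else []))
E
```

```text
{'time_s': 0.0, 'joints': array([-1.26122358,  0.41190268, -0.01272142,  1.59705398,  0.00562532,
        1.13432241, -0.08219083]), 'joint_velocities': array([-0.00073173, -0.00109421,  0.00070668,  0.00099962,  0.00019094,
        0.00082727,  0.00023261]), 'joint_torque': array([ 6.66334454e-04, -6.00624418e+01,  6.82872478e-01, -2.99408644e+01,
        1.39402723e-02,  1.08798430e-02, -4.89853747e-06]), 'tool_pos': array([0.23046949, 0.58071438, 0.40384701]), 'eef_rot': array([-3.13994766e+00,  1.36557901e-04,  2.76387322e+00]), 'force': array([-0.19158387, -0.27769013,  0.16029313]), 'wrist_torque': array([ 0.01787058, -0.05541926,  0.05109567]), 'grasp_force': 0.0, 'opening': 0.08551702068054641} 0.1547
scene [[596.4362621812638, 0.0, 318.3444737521831], [0.0, 596.4362621812638, 233.73852825241906], [0.0, 0.0, 1.0]] [[0.674, -0.47, 0.569, -0.235], [-0.738, -0.451, 0.502, -0.622], [0.021, -0.758, -0.652, 0.977], [0.0, 0.0, 0.0, 1.0]]
flask_neck 0.92 [299. 250.  30.  49.] 929 [0.448, 0.032, 0.002] [0.468, 0.053, 0.073] [0.538, 0.084, 0.14]
flask_neck 0.78 [306. 302.  34.  51.] 10
[... 1107 characters left out ...]
7, 0.038] [0.383, -0.036, 0.056] [0.412, -0.013, 0.123]
small_flask_neck 0.87 [196. 297.  28.  27.] 530 [0.445, 0.228, 0.027] [0.461, 0.243, 0.058] [0.483, 0.263, 0.111]
cradle 0.72 [421. 269.  81.  51.] 3513 [0.43, -0.253, 0.01] [0.47, -0.18, 0.014] [0.517, -0.113, 0.078]
ring_top 0.9 [425. 265.  66.  39.] 1022 [0.439, -0.236, 0.071] [0.473, -0.184, 0.076] [0.506, -0.131, 0.079]
cork_ring 0.68 [295. 287.  46.  42.] 591 [0.438, 0.022, 0.001] [0.459, 0.06, 0.023] [0.51, 0.102, 0.051]
white_bottle 0.71 [276. 190.  36.  48.] 1387 [0.624, 0.041, 0.016] [0.64, 0.069, 0.112] [0.672, 0.099, 0.142]
bottle 0.86 [200. 209.  37.  40.] 857 [0.617, 0.206, 0.009] [0.63, 0.225, 0.084] [0.657, 0.252, 0.107]
```

View pics/scene0.png

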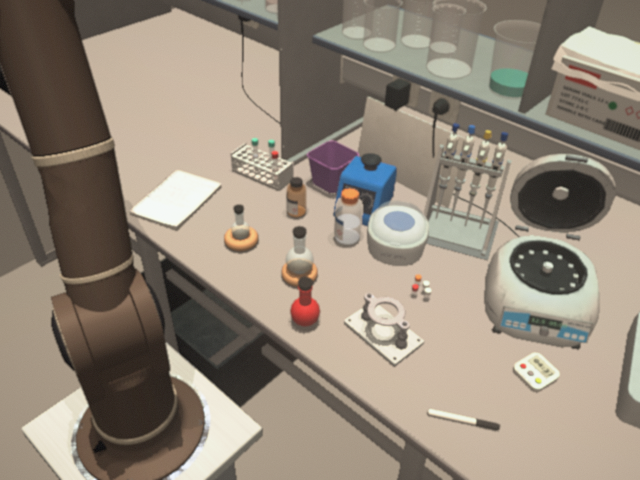

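View pics/top0.png

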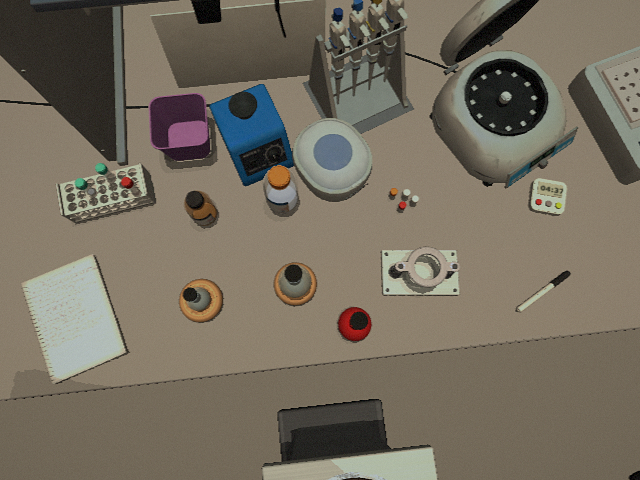

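The scene picture shows the clear larger flask at about (300,255), the smaller at (240,228), a red decoy at (305,305), and the cradle at (384,325). In the top view they are at (294,280), (200,298), (355,323) and (425,268). Next I fit the axes.

```bash
cat >> h.py <<'E'
def circ(P):
    A=np.c_[2*P[:,:2],np.ones(len(P))]; s=np.linalg.lstsq(A,(P[:,:2]**2).sum(1),rcond=None)[0]
    return s[:2],np.sqrt(s[2]+s[:2]@s[:2])
def near(P,c,r,z0,z1): return P[(np.hypot(*(P[:,:2]-c).T)<r)&(P[:,2]>z0)&(P[:,2]<z1)]
E
python3 - <<'E'
from h import *
for n in ["top","scene"]:
    im,d,K,T=look(n); P,u,v=cloud(d,K,T)
    Q=near(P,[.475,.06],.06,.132,.16)
    print(n,"stopper",len(Q),Q.mean(0).round(4),Q.min(0).round(3),Q.max(0).round(3))
    for z0,z1 in [(.118,.13),(.09,.115),(.04,.065)]:
        Q=near(P,[.475,.06],.05,z0,z1); print(z0,len(Q),Q.mean(0).round(4),Q.min(0).round(3),Q.max(0).round(3))
    Q=near(P,[.472,-.185],.09,.068,.082); c=(Q.max(0)+Q.min(0))/2
    print("ring",len(Q),np.median(Q[:,2]),Q.min(0).round(3),Q.max(0).round(3))
    w,V=np.linalg.eigh(np.cov(Q[:,:2].T)); print(w,V[:,1],Q.mean(0),c)
    Q=near(P,[.472,-.185],.033,.068,.082);print(Q.mean(0))
    Q=near(P,[.472,-.185],.12,.0085,.016);rc=cv2.minAreaRect((Q[:,:2]*1000).astype(np.float32));print("base",rc)
E
```

```text
top stopper 254 [0.4772 0.0625 0.1401] [0.462 0.048 0.137] [0.492 0.078 0.145]
0.118 14 [0.4659 0.0619 0.1249] [0.463 0.049 0.123] [0.471 0.075 0.128]
0.09 17 [0.4655 0.0627 0.0997] [0.464 0.053 0.092] [0.468 0.071 0.109]
0.04 137 [0.4652 0.0607 0.06  ] [0.446 0.031 0.046] [0.508 0.093 0.065]
ring 1047 0.07595629410320581 [ 0.436 -0.244  0.068] [ 0.511 -0.126  0.082]
[0.00040168 0.00089759] [0.09973158 0.99501438] [ 0.47263222 -0.18450854  0.07583396] [ 0.47331898 -0.18488582  0.07507645]
[ 0.47122523 -0.18595773  0.07583951]
base ((455.4237060546875, -183.27243041992188), (150.88719177246094, 125.18498229980469), 83.82986450195312)
scene stopper 129 [0.4768 0.0606 0.1378] [0.462 0.047 0.132] [0.495 0.077 0.144]
0.118 53 [0.4707 0.0548 0.1243] [0.462 0.047 0.118] [0.489 0.07  0.13 ]
0.09 105 [0.472  0.0558 0.1015] [0.464 0.049 0.09 ] [0.489 0.069 0.114]
0.04 241 [0.462  0.0468 0.0548] [0.445 0.029 0.04 ] [0.501 0.085 0.065]
ring 742 0.07406762838304892 [ 0.435 -0.245  0.068] [ 0.511 -0.126  0.081]
[0.00039578 0.00092421] [0.15168268 0.98842924] [ 0.4718082  -0.18773112  0.0739651 ] [ 0.47301389 -0.18542946  0.07438977]
[ 0.47068182 -0.18385969  0.07397113]
base ((473.0527038574219, -185.93768310546875), (153.02024841308594, 93.73343658447266), 83.60121154785156)
```

>>> {"name": "send_rows", "arguments": {
  "motion": [
    [[-0.015,0.036,0],[0,0,0]],
    [[-0.015,0.036,0],[0,0,0]],
    [[-0.015,0.036,0],[0,0,0]],
    [[-0.015,0.036,0],[0,0,0]],
    [[-0.015,0.036,0],[0,0,0]],
    [[-0.015,0.036,0],[0,0,0]],
    [[-0.015,0.036,0],[0,0,0]],
    [[-0.015,0.036,0],[0,0,0]]
  ]
}}

```text
time_s: 1.57
tool_pos: [0.4396, 0.795, 0.4047]
eef_rot: [3.141, 0.0, 2.762]
force: [1.3, 2.1, 1.3]
opening: 0.085
grasp_force: 0.0
```

My first move had the sign backwards: the tool's +y is world +y here. The arm is only in free space, so I am heading back.

>>> {"name": "send_rows", "arguments": {
  "motion": [
    [[-0.0165,-0.036,0],[0,0,0]],
    [[-0.0165,-0.036,0],[0,0,0]],
    [[-0.0165,-0.036,0],[0,0,0]],
    [[-0.0165,-0.036,0],[0,0,0]],
    [[-0.0165,-0.036,0],[0,0,0]],
    [[-0.0165,-0.036,0],[0,0,0]],
    [[-0.0165,-0.036,0],[0,0,0]],
    [[-0.0165,-0.036,0],[0,0,0]]
  ]
}}

```text
time_s: 2.23
tool_pos: [0.454, 0.4832, 0.4056]
eef_rot: [3.141, -0.0, 2.763]
force: [1.1, -0.2, 0.2]
opening: 0.0855
grasp_force: 0.0
```

>>> {"name": "send_rows", "arguments": {
  "motion": [
    [[-0.0165,-0.036,0],[0,0,0]],
    [[-0.0165,-0.036,0],[0,0,0]],
    [[-0.0165,-0.036,0],[0,0,0]],
    [[-0.0165,-0.036,0],[0,0,0]],
    [[-0.0165,-0.036,0],[0,0,0]],
    [[-0.0165,-0.036,0],[0,0,0]],
    [[-0.0165,-0.036,0],[0,0,0]],
    [[0,0,0],[0,0,0]]
  ]
}}

```text
time_s: 2.9
tool_pos: [0.4693, 0.2002, 0.406]
eef_rot: [-3.139, 0.002, 2.753]
force: [-0.1, -0.7, -0.1]
opening: 0.0853
grasp_force: 0.0
```

>>> {"name": "send_rows", "arguments": {
  "motion": [
    [[-0.0118,-0.025,0],[0,0,0]],
    [[-0.0118,-0.025,0],[0,0,0]],
    [[-0.0118,-0.025,0],[0,0,0]],
    [[-0.0118,-0.025,0],[0,0,0]],
    [[-0.0118,-0.025,0],[0,0,0]],
    [[0,0,0],[0,0,0]],
    [[0,0,0],[0,0,0]],
    [[0,0,0],[0,0,0]]
  ]
}}

```text
time_s: 3.57
tool_pos: [0.477, 0.0712, 0.4057]
eef_rot: [3.141, -0.0, 2.763]
force: [0.5, 0.0, -0.4]
opening: 0.0853
grasp_force: 0.0
```

```bash
python3 - <<'E'
from h import *
s=telemetry.get_state();print(s["tool_pos"],s["eef_rot"],s["joints"].round(2))
im,d,K,T=look("wrist","pics/w1.png"); P,u,v=cloud(d,K,T)
print(T.round(3))
Q=near(P,[.4775,.062],.04,.128,.16); print("stopper",len(Q),Q.mean(0).round(4),Q.min(0).round(3),Q.max(0).round(3))
for z0,z1 in [(.09,.115),(.05,.07)]:
    Q=near(P,[.4775,.062],.04,z0,z1); print(len(Q), Q.min(0).round(3),Q.max(0).round(3))
E
```

```text
[0.47696533 0.07118545 0.40569865] [ 3.14083072e+00 -1.74020627e-04  2.76297364e+00] [-0.41  0.16  0.19  1.94 -0.04  1.04  0.98]
[[ 0.37   0.878  0.305  0.398]
 [ 0.929 -0.35  -0.12   0.103]
 [ 0.001  0.328 -0.945  0.374]
 [ 0.     0.     0.     1.   ]]
stopper 2071 [0.4772 0.063  0.1378] [0.463 0.047 0.128] [0.493 0.078 0.14 ]
302 [0.465 0.053 0.09 ] [0.48  0.076 0.113]
1599 [0.446 0.032 0.05 ] [0.506 0.094 0.07 ]
```

View pics/w1.png

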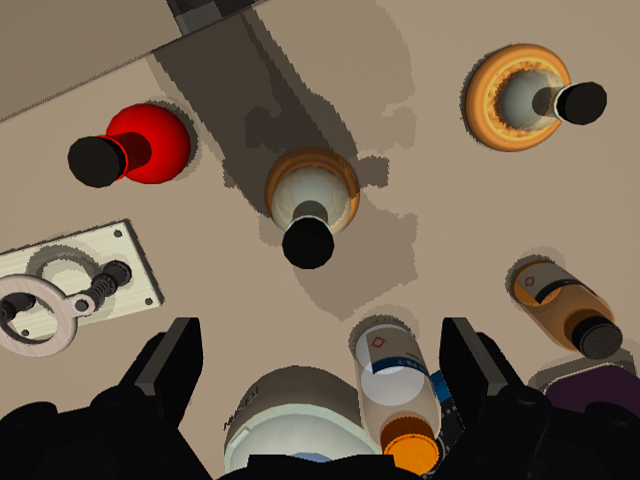

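The wrist view shows the flask's stopper at (308,243), between the fingers, with the cradle to the left and the bystanders clear. The axis is at (0.478, 0.0627) and the top at 0.139, which fits 0.019 + 0.120. Descending.

>>> {"name": "send_rows", "arguments": {
  "motion": [
    [[-0.004,-0.0075,0],[0,0,0]],
    [[0,0,0.024],[0,0,0]],
    [[0,0,0.024],[0,0,0]],
    [[0,0,0.024],[0,0,0]],
    [[0,0,0.024],[0,0,0]],
    [[0,0,0.024],[0,0,0]],
    [[0,0,0.024],[0,0,0]],
    [[0,0,0],[0,0,0]]
  ]
}}

```text
time_s: 4.28
tool_pos: [0.4763, 0.0623, 0.2578]
eef_rot: [-3.138, -0.006, 2.764]
force: [-1.3, 0.1, -0.5]
opening: 0.0853
grasp_force: 0.0
```

>>> {"name": "send_rows", "arguments": {
  "motion": [
    [[0,0,0],[0,0,0]],
    [[0,0,0],[0,0,0]],
    [[0,0,0],[0,0,0]],
    [[0,0,0],[0,0,0]],
    [[0,0,0],[0,0,0]],
    [[0,0,0],[0,0,0]],
    [[0,0,0],[0,0,0]],
    [[0,0,0],[0,0,0]]
  ],
  "fingers": 0.015,
  "newtons": 45
}}

```text
time_s: 4.95
tool_pos: [0.4784, 0.0621, 0.2627]
eef_rot: [3.14, 0.002, 2.763]
force: [0.2, 0.7, 7.1]
opening: 0.0257
grasp_force: 42.8
```

>>> {"name": "send_rows", "arguments": {
  "motion": [
    [[0,0,0],[0,0,0]],
    [[0,0,-0.005],[0,0,0]],
    [[0,0,-0.015],[0,0,0]],
    [[0,0,-0.02],[0,0,0]],
    [[0,0,-0.025],[0,0,0]],
    [[0,0,-0.025],[0,0,0]],
    [[0,0,-0.025],[0,0,0]],
    [[0,0,-0.005],[0,0,0]]
  ]
}}

```text
time_s: 5.62
tool_pos: [0.4786, 0.0619, 0.3856]
eef_rot: [3.138, 0.004, 2.762]
force: [1.9, 0.5, -2.0]
opening: 0.026
grasp_force: 44.2
```

>>> {"name": "send_rows", "arguments": {
  "motion": [
    [[-0.003,-0.008,0],[0,0,0]],
    [[-0.006,-0.016,0],[0,0,0]],
    [[-0.007,-0.018,0],[0,0,0]],
    [[-0.007,-0.018,0],[0,0,0]],
    [[-0.007,-0.018,0],[0,0,0]],
    [[-0.007,-0.018,0],[0,0,0]],
    [[-0.007,-0.018,0],[0,0,0]],
    [[-0.007,-0.018,0],[0,0,0]]
  ]
}}

```text
time_s: 6.28
tool_pos: [0.4755, -0.081, 0.3798]
eef_rot: [-3.14, -0.003, 2.763]
force: [0.7, 0.4, -1.5]
opening: 0.0258
grasp_force: 44.2
```

>>> {"name": "send_rows", "arguments": {
  "motion": [
    [[-0.007,-0.018,0],[0,0,0]],
    [[-0.007,-0.018,0],[0,0,0]],
    [[-0.007,-0.018,0],[0,0,0]],
    [[-0.007,-0.018,0],[0,0,0]],
    [[-0.005,-0.018,0],[0,0,0]],
    [[-0.003,-0.01,0],[0,0,0]],
    [[0,0,0],[0,0,0]],
    [[0,0,0],[0,0,0]]
  ]
}}

```text
time_s: 6.95
tool_pos: [0.4724, -0.1858, 0.3805]
eef_rot: [-3.141, -0.002, 2.761]
force: [1.2, 0.6, -2.5]
opening: 0.0259
grasp_force: 44.2
```

```bash
python3 - <<'E'
from h import *
s=telemetry.get_state();print(s["tool_pos"],s["eef_rot"],s["force"])
t=s["tool_pos"]
for n in ["top","scene","wrist"]:
    im,d,K,T=look(n,f"pics/{n}2.png"); P,u,v=cloud(d,K,T)
    Q=near(P,[.473,-.1855],.09,.068,.082); print(n,"ring",len(Q),((Q.max(0)+Q.min(0))/2).round(4),Q.min(0).round(3),Q.max(0).round(3))
    for z0 in (.14,.15,.16,.17,.18,.19,.2):
        Q=near(P,t[:2],.045,z0,z0+.01)
        if len(Q)>12:
            f=lambda p: np.hypot(*(Q[:,:2]-p[:2]).T)
            print("bulb z%.2f"%z0,len(Q),Q.mean(0).round(4),Q.min(0).round(3),Q.max(0).round(3))
    Q=near(P,t[:2],.04,.13,.2)
    if len(Q)>50:
        from scipy.optimize import least_squares
        print("sphere",least_squares(lambda p:np.linalg.norm(Q-p,axis=1)-.032,[*t[:2],.17],loss="soft_l1",f_scale=.001).x.round(4))
E
```

```text
[ 0.47242105 -0.18580026  0.38049912] [-3.14149241e+00 -2.17313930e-03  2.76143227e+00] [ 1.19366153  0.59594542 -2.48088122]
top ring 623 [ 0.4732 -0.1851  0.075 ] [ 0.436 -0.244  0.068] [ 0.511 -0.126  0.082]
bulb z0.16 25 [ 0.4588 -0.1607  0.167 ] [ 0.441 -0.175  0.163] [ 0.492 -0.153  0.17 ]
bulb z0.17 127 [ 0.4572 -0.1677  0.1759] [ 0.439 -0.21   0.17 ] [ 0.49  -0.153  0.18 ]
bulb z0.18 220 [ 0.4565 -0.1746  0.1856] [ 0.44  -0.211  0.18 ] [ 0.487 -0.156  0.19 ]
bulb z0.19 262 [ 0.4595 -0.177   0.1944] [ 0.445 -0.205  0.19 ] [ 0.485 -0.159  0.2  ]
bulb z0.20 24 [ 0.4613 -0.1788  0.2044] [ 0.457 -0.193  0.2  ] [ 0.467 -0.173  0.21 ]
sphere [ 0.4712 -0.1856  0.1699]
scene ring 739 [ 0.4746 -0.1862  0.0745] [ 0.436 -0.246  0.068] [ 0.514 -0.126  0.081]
bulb z0.15 50 [ 0.451  -0.1963  0.1559] [ 0.442 -0.214  0.15 ] [ 0.472 -0.164  0.16 ]
bulb z0.16 94 [ 0.4511 -0.1975  0.1655] [ 0.439 -0.217  0.16 ] [ 0.487 -0.166  0.17 ]
bulb z0.17 163 [ 0.4542 -0.1974  0.1751] [ 0.438 -0.217  0.17 ] [ 0.49  -0.159  0.18 ]
bulb z0.18 228 [ 0.4572 -0.1931  0.1853] [ 0.44  -0.215  0.18 ] [ 0.497 -0.157  0.19 ]
bulb z0.19 201 [ 0.4629 -0.1897  0.194 ] [ 0.448 -0.21   0.19 ] [ 0.49  -0.161  0.2  ]
bulb z0.20 38 [ 0.462  -0.1859  0.2053] [ 0.458 -0.203  0.2  ] [ 0.472 -0.164  0.21 ]
sphere [ 0.4731 -0.1842  0.1685]
wrist ring 4809 [ 0.4658 -0.1851  0.0736] [ 0.436 -0.244  0.068] [ 0.496 -0.126  0.079]
bulb z0.16 377 [ 0.4463 -0.174   0.1668] [ 0.44  -0.212  0.161] [ 0.473 -0.153  0.17 ]
bulb z0.17 1763 [ 0.4507 -0.1759  0.1758] [ 0.44  -0.215  0.17 ] [ 0.492 -0.153  0.18 ]
bulb z0.18 3749 [ 0.4564 -0.1779  0.1855] [ 0.442 -0.213  0.18 ] [ 0.491 -0.155  0.19 ]
bulb z0.19 3696 [ 0.4602 -0.1795  0.194 ] [ 0.448 -0.207  0.19 ] [ 0.482 -0.16   0.2  ]
bulb z0.20 763 [ 0.4627 -0.1803  0.2054] [ 0.457 -0.196  0.2  ] [ 0.476 -0.165  0.21 ]
sphere [ 0.4725 -0.1844  0.168 ]
```

View pics/wrist2.png

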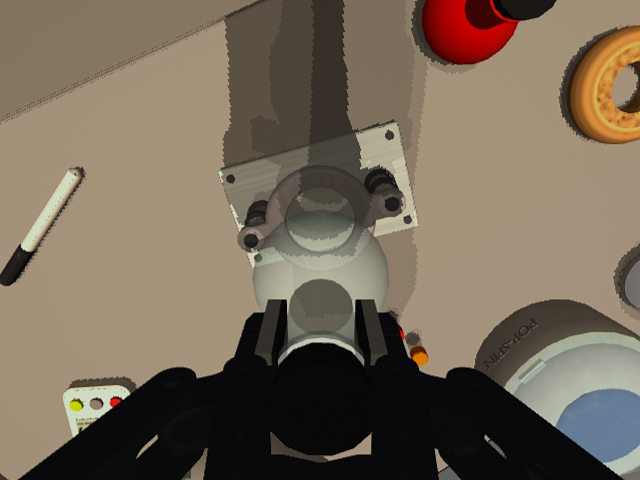

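The wrist view shows the flask upright in the grip with its bulb over the ring at about (320,220). The bulb is within about 1 mm of the ring's axis and 72 mm above its seat.

>>> {"name": "send_rows", "arguments": {
  "motion": [
    [[-0.001,-0.0005,0.005],[0,0,0]],
    [[0,0,0.012],[0,0,0]],
    [[0,0,0.015],[0,0,0]],
    [[0,0,0.015],[0,0,0]],
    [[0,0,0.01],[0,0,0]],
    [[0,0,0.005],[0,0,0]],
    [[0,0,0.003],[0,0,0]],
    [[0,0,0],[0,0,0]]
  ]
}}

```text
time_s: 7.77
tool_pos: [0.4737, -0.1863, 0.3161]
eef_rot: [-3.142, -0.001, 2.763]
force: [-0.1, 1.2, -1.8]
opening: 0.0262
grasp_force: 44.2
```

>>> {"name": "send_rows", "arguments": {
  "motion": [
    [[0,0,0.003],[0,0,0]],
    [[0,0,0.003],[0,0,0]],
    [[0,0,0.003],[0,0,0]],
    [[0,0,0.003],[0,0,0]],
    [[0,0,0.002],[0,0,0]],
    [[0,0,0.002],[0,0,0]],
    [[0,0,0],[0,0,0]],
    [[0,0,0],[0,0,0]]
  ]
}}

```text
time_s: 8.43
tool_pos: [0.4739, -0.1864, 0.3007]
eef_rot: [3.141, 0.0, 2.763]
force: [1.3, 2.0, 3.9]
opening: 0.0258
grasp_force: 43.5
```

>>> {"name": "send_rows", "arguments": {
  "motion": [
    [[0,0,0.002],[0,0,0]],
    [[0,0,0.002],[0,0,0]],
    [[0,0,0.002],[0,0,0]],
    [[0,0,0.002],[0,0,0]],
    [[0,0,0.002],[0,0,0]],
    [[0,0,0.002],[0,0,0]],
    [[0,0,0.002],[0,0,0]],
    [[0,0,0],[0,0,0]]
  ]
}}

```text
time_s: 9.1
tool_pos: [0.474, -0.1864, 0.2867]
eef_rot: [3.141, 0.001, 2.763]
force: [1.3, 1.7, 9.0]
opening: 0.0262
grasp_force: 43.0
```

>>> {"name": "send_rows", "arguments": {
  "motion": [
    [[0,0,0.001],[0,0,0]],
    [[0,0,0.001],[0,0,0]],
    [[0,0,0.001],[0,0,0]],
    [[0,0,0.001],[0,0,0]],
    [[0,0,0],[0,0,0]],
    [[0,0,0],[0,0,0]],
    [[0,0,0],[0,0,0]],
    [[0,0,0],[0,0,0]]
  ]
}}

```text
time_s: 9.77
tool_pos: [0.4742, -0.1865, 0.2832]
eef_rot: [3.141, 0.002, 2.763]
force: [1.3, 1.7, 9.0]
opening: 0.0261
grasp_force: 42.8
```

```bash
cat > chk.py <<'E'
from h import *
s=telemetry.get_state();print(s["tool_pos"],s["eef_rot"],s["force"],s["wrist_torque"])
t=s["tool_pos"]
from scipy.optimize import least_squares
for n in ["top","scene","wrist"]:
    im,d,K,T=look(n,f"pics/{n}_{s['time_s']:.0f}.png"); P,u,v=cloud(d,K,T)
    A=near(P,[.4735,-.1855],.062,.035,.085); r=np.hypot(*(A[:,:2]-[.4735,-.1855]).T); A=A[(r>.033)]
    h,e=np.histogram(A[:,2],np.arange(.035,.086,.0025)); i=h.argmax(); print(n,"ringz",e[i].round(4),h.tolist(),A[abs(A[:,2]-e[i]-.00125)<.003][:,2].mean())
    Q=near(P,t[:2],.04,t[2]-.22,t[2]-.18)
    print("bulb",len(Q),least_squares(lambda p:np.linalg.norm(Q-p,axis=1)-.032,[*t[:2],t[2]-.21],loss="soft_l1",f_scale=.001).x.round(4))
E
python3 chk.py
```

```text
[ 0.47421429 -0.1864561   0.28316091] [3.14088840e+00 1.53987844e-03 2.76306308e+00] [1.33839087 1.65123228 9.00891138] [ 0.4816064  -0.17761455 -0.02670533]
top ringz 0.05 [0, 2, 13, 9, 13, 62, 178, 77, 14, 1, 0, 0, 0, 0, 0, 0, 0, 0, 0, 0] 0.05131106709765973
bulb 489 [ 0.4735 -0.1862  0.0728]
scene ringz 0.0475 [8, 15, 16, 21, 61, 127, 92, 30, 2, 0, 0, 0, 0, 0, 0, 1, 2, 1, 1, 1] 0.048996702574613
bulb 608 [ 0.4749 -0.1856  0.0709]
wrist ringz 0.0475 [71, 95, 169, 109, 481, 3562, 857, 220, 0, 0, 0, 0, 0, 0, 0, 0, 0, 0, 0, 0] 0.04903320145530725
bulb 9702 [ 0.4741 -0.1862  0.0704]
```

>>> {"name": "send_rows", "arguments": {
  "motion": [
    [[0,0,0.0005],[0,0,0]],
    [[0,0,0.0005],[0,0,0]],
    [[0,0,0],[0,0,0]],
    [[0,0,0],[0,0,0]],
    [[0,0,0],[0,0,0]],
    [[0,0,0],[0,0,0]],
    [[0,0,0],[0,0,0]],
    [[0,0,0],[0,0,0]]
  ]
}}

```text
time_s: 10.58
tool_pos: [0.4744, -0.1865, 0.2824]
eef_rot: [3.141, 0.002, 2.763]
force: [0.8, 2.5, 12.4]
opening: 0.0264
grasp_force: 42.6
```

>>> {"name": "send_rows", "arguments": {
  "motion": [
    [[0,0,0.0005],[0,0,0]],
    [[0,0,0.0005],[0,0,0]],
    [[0,0,0],[0,0,0]],
    [[0,0,0],[0,0,0]],
    [[0,0,0],[0,0,0]],
    [[0,0,0],[0,0,0]],
    [[0,0,0],[0,0,0]],
    [[0,0,0],[0,0,0]]
  ]
}}

```text
time_s: 11.25
tool_pos: [0.4747, -0.1865, 0.282]
eef_rot: [3.14, 0.003, 2.763]
force: [0.1, 3.2, 16.7]
opening: 0.0261
grasp_force: 41.9
```

The force now rises about 4 N per mm, against 0.35 N per mm on the springs, so the ring is on its stops. I will add a small margin and hold.

>>> {"name": "send_rows", "arguments": {
  "motion": [
    [[0,0,0],[0,0,0]],
    [[0,0,0.0005],[0,0,0]],
    [[0,0,0],[0,0,0]],
    [[0,0,0],[0,0,0]],
    [[0,0,0],[0,0,0]],
    [[0,0,0],[0,0,0]],
    [[0,0,0],[0,0,0]],
    [[0,0,0],[0,0,0]]
  ],
  "newtons": 55
}}

```text
time_s: 11.92
tool_pos: [0.4749, -0.1866, 0.2819]
eef_rot: [3.14, 0.004, 2.763]
force: [-0.3, 4.4, 20.5]
opening: 0.0257
grasp_force: 51.0
```

>>> {"name": "send_rows", "arguments": {
  "motion": [
    [[0,0,0],[0,0,0]],
    [[0,0,0],[0,0,0]],
    [[0,0,0],[0,0,0]],
    [[0,0,0],[0,0,0]],
    [[0,0,0],[0,0,0]],
    [[0,0,0],[0,0,0]],
    [[0,0,0],[0,0,0]],
    [[0,0,0],[0,0,0]]
  ]
}}

```text
time_s: 12.58
tool_pos: [0.4749, -0.1866, 0.2819]
eef_rot: [3.14, 0.004, 2.763]
force: [-0.3, 3.4, 20.7]
opening: 0.0258
grasp_force: 51.0
```

>>> {"name": "send_rows", "arguments": {
  "motion": [
    [[0,0,0],[0,0,0]],
    [[0,0,0],[0,0,0]],
    [[0,0,0],[0,0,0]],
    [[0,0,0],[0,0,0]],
    [[0,0,0],[0,0,0]],
    [[0,0,0],[0,0,0]],
    [[0,0,0],[0,0,0]],
    [[0,0,0],[0,0,0]]
  ]
}}

```text
time_s: 13.25
tool_pos: [0.4749, -0.1866, 0.2819]
eef_rot: [3.14, 0.004, 2.763]
force: [-0.9, 3.6, 21.0]
opening: 0.0256
grasp_force: 51.0
```

```bash
python3 chk.py; ls pics
```

```text
[ 0.47490344 -0.18658606  0.28193925] [3.14012328 0.00400405 2.76314602] [-0.87584087  3.56277507 20.97676302] [0.74365406 0.12658105 0.01328718]
top ringz 0.05 [0, 4, 12, 13, 18, 115, 140, 62, 8, 0, 0, 0, 0, 0, 0, 0, 0, 0, 0, 0] 0.050962461720068714
bulb 492 [ 0.4737 -0.186   0.0715]
scene ringz 0.0475 [10, 11, 21, 29, 77, 113, 82, 26, 2, 0, 0, 0, 1, 1, 0, 1, 0, 1, 1, 0] 0.048775221810967974
bulb 620 [ 0.4751 -0.1857  0.0699]
wrist ringz 0.0475 [54, 104, 170, 161, 777, 3702, 558, 55, 0, 0, 0, 0, 0, 0, 0, 0, 0, 0, 0, 0] 0.048568335798882464
bulb 9862 [ 0.4745 -0.1859  0.0692]
scene0.png
scene2.png
scene_10.png
scene_13.png
top0.png
top2.png
top_10.png
top_13.png
w1.png
wrist2.png
wrist_10.png
wrist_13.png
```

Ring height has dropped 25 mm from free and the force is steady at 21 N. I will hold a little longer for the full three seconds and check the picture.

>>> {"name": "send_rows", "arguments": {
  "motion": [
    [[0,0,0],[0,0,0]],
    [[0,0,0],[0,0,0]],
    [[0,0,0],[0,0,0]],
    [[0,0,0],[0,0,0]],
    [[0,0,0],[0,0,0]],
    [[0,0,0],[0,0,0]],
    [[0,0,0],[0,0,0]],
    [[0,0,0],[0,0,0]]
  ]
}}

```text
time_s: 14.07
tool_pos: [0.4749, -0.1866, 0.2819]
eef_rot: [3.14, 0.004, 2.763]
force: [0.5, 4.0, 20.3]
opening: 0.0257
grasp_force: 51.0
```

>>> {"name": "send_rows", "arguments": {
  "motion": [
    [[0,0,0],[0,0,0]],
    [[0,0,0],[0,0,0]],
    [[0,0,0],[0,0,0]],
    [[0,0,0],[0,0,0]],
    [[0,0,0],[0,0,0]],
    [[0,0,0],[0,0,0]],
    [[0,0,0],[0,0,0]],
    [[0,0,0],[0,0,0]]
  ]
}}

```text
time_s: 14.73
tool_pos: [0.4749, -0.1866, 0.2819]
eef_rot: [3.14, 0.004, 2.763]
force: [0.9, 4.2, 20.9]
opening: 0.026
grasp_force: 51.0
```

>>> {"name": "send_rows", "arguments": {
  "motion": [
    [[0,0,0],[0,0,0]],
    [[0,0,0],[0,0,0]],
    [[0,0,0],[0,0,0]],
    [[0,0,0],[0,0,0]],
    [[0,0,0],[0,0,0]],
    [[0,0,0],[0,0,0]],
    [[0,0,0],[0,0,0]],
    [[0,0,0],[0,0,0]]
  ]
}}

```text
time_s: 15.4
tool_pos: [0.4749, -0.1866, 0.2819]
eef_rot: [3.14, 0.004, 2.763]
force: [-0.7, 3.0, 20.1]
opening: 0.0259
grasp_force: 51.0
```

View pics/scene_13.png

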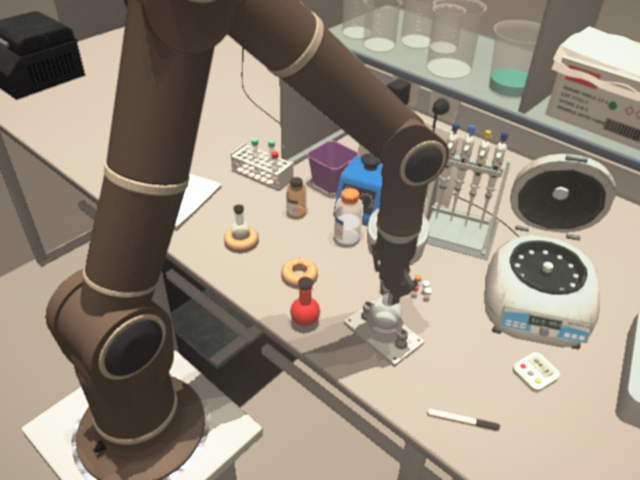

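View pics/wrist_13.png

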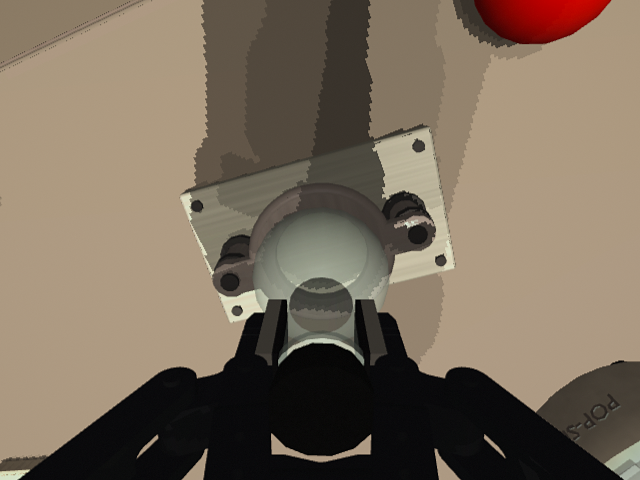

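The wrist view shows the bulb seated centrally in the ring at (322,250), with the fingers only on the neck. The scene view shows the smaller flask at (240,230) and both bottles (296,198 and 348,218) where they were, and the larger flask's cork ring empty at (300,271).

```bash
python3 -c "
from bench import workorder; print(workorder.sign_off())"
```

```text
the job is handed in; nothing more can be done
None
```

The larger flask stands upright in the cradle ring, which is pressed fully home; I held it there for over 3 s at about 20 N and handed in still holding it down, with the smaller flask and both bottles untouched.

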